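# Park the canister and click its cap on

### The arm

A 7-joint arm with a two-finger parallel gripper is mounted at the origin on the work surface. World frame = base frame: x ahead of the robot, y to its left, z up, the work surface at z = 0. Lengths are in m, angles in rad, forces in N, time in s.
With the tool pointing down it reaches from about 0.35 to 0.9 m from the base axis. Payload 8.1 kg.
Tool frame: the origin (TCP) lies at the very end of the fingers, on their centre line; the grasp point (between the pads) lies 19 mm behind it (r.grip_point_offset is the distance from the TCP to the grasp point, in m); z points along the fingers, y is the line along which they close (so a half turn about z gives the same grasp; the last joint's range is limited). The gripper opens to 85 mm and grips with 20 to 120 N. Pads are 22 mm wide; open, the fingers measure 114 mm over their backs; the gripper's body (76 mm by 85 mm) begins 54 mm behind the grasp point. The pads swing forward as they close: fully open they stand 13 mm farther back than shut.
Start: joints at [-1.246, 0.434, 0.025, 1.573, -0.012, 1.134, -0.075], TCP at [0.259, 0.569, 0.231] pointing down, gripper open.
Joint ranges: [-2.62, 2.62], [-0.44, 2.09], [-1.27, 1.32], [0.08, 2.57], [-1.32, 4.46], [0.12, 2], [-2.74, 2.74]. Speed limits (rad/s): [2.22, 2.22, 3.01, 3.01, 3.14, 3.14, 3.14].

### API

Orientations are given as a rotation vector (axis times angle).
In Python, from plant import observe, cams, r gives the robot as it stands.
- The arm moves only by the tool apply_moves, never from a script. Its argument "motion" is a list that holds one entry, the list of rows, each a list of 4 numbers: the shift along the tool's x, y, z in units of 0.025 m (1.0 is 0.025 m), then the turn about the tool's z in units of 45 degrees (1.0 is 45 degrees). A call has exactly 8 rows; each row shifts and turns the commanded pose from where the row before left it, along the tool's axes as they then stand; what a row does not reach is not made up. A row lasts 1/10 s, in which the tool goes at most 50 mm and 8.59 degrees, less where a joint would pass 70% of its speed; a pose out of reach is approached as far as the arm can. A call with a number of a shift or a turn outside -1 to 1 is refused whole. A call with a gripper value outside its range is refused whole. "hand" is the gripper command: -1 is fully open, 1 is shut, values between are in proportion, set as the call begins (left out, the last holds). The fingers move at their own pace and stop on an object; the grip force is fixed at half the most. Time passes only in rows, so rows that do not move let the fingers close, or fill a call up. It gives the time, the measured TCP pose, the force, the opening and the grip force at its end, in the units of the state.
- observe(): the state, without advancing time (a new reading comes with each control period).
- cams.grab_frame(name): name is "scene" or "top" or "wrist"; returns (picture, depth): 400x640x3 uint8, blue, green, red; 400x640 float32, m along the optical axis (not along the pixel's ray), 0 where there is no reading.
- cams.get_calibration(name): a dict with "mtx" (3x3 intrinsics, pixels), "world_from_camera" (4x4, takes a point from camera to world coordinates); the wrist camera has in their place "hand_eye" (4x4, takes a point from camera to tool coordinates, whose origin is the TCP and whose axes are the flange's). Camera axes: x right, y up, looking along -z (the intrinsics and any distortion apply to the point x, -y, -z); pixel columns grow to the right and rows downward; lengths in m; the calibration is good to about 2 mm. A picture is of the moment at which its call begins: read the wrist's pose just before it. get_calibration takes no time and is no camera call.
- r.close_job(): hands the job in; it is judged then, once.
The state is a dict: "time_s": time; "joint_positions": joint angles; "qd": joint speeds; "tau": joint torques, N m; "ee_pos": TCP position; "tool_rot": TCP orientation; "contact_force": force on the tool from outside, world axes, zero at the start; "wrist_torque": the same for the moment, N m; "gripper_width": finger opening in m; "gripper_force": force on a finger pad.
Only numpy, scipy, OpenCV 4.12 (cv2) and the standard library are available. Lean on these libraries where they do the work, as an engineer would, in place of code of your own. Each camera call takes 0.05 s, during which the arm holds its last target. There are 200 camera calls.

### The job

Slide the clear canister along the marble, without lifting or tipping it, from the grey ring until its base stands wholly inside the green ring. Then take the orange snap cap from the bamboo tray and press it straight down onto the stud on top of the canister until it clicks, and keep pressing firmly after the click so that the black rubber seal under it stays squeezed. Finish like that, with the fingers still pressing the cap down and the canister still inside the green ring; leave the jars, tin and scoop where they are.

Things in the scene. Friction and masses are not known exactly. Their poses are not given: they have to be found in the camera images.
- canister_neck (a point): Loose clear acrylic canister, 0.4 to 0.8 kg, upright: body 90 mm across and 85 mm high with a white rim; on it a round white neck 50 mm across, from 85 to 115 mm above the canister's underside, good to grip from above, from any side. Point on the axis, 100 mm above the underside (15 mm above the body's top); z up. It starts in the grey ring. Seal and stud above the neck: see canister_seat and stud_tip
- canister_seat (a point): Point on the canister's axis at the top of its relaxed black rubber seal (46 mm across, on the neck), 124 mm above the canister's underside, 24 mm above canister_neck; z up. The foot of the cap is level with this point when the cap is home
- stud_tip (a point): Blunt tip of the grey stud that stands up through the seal, 143 mm above the canister's underside, 19 mm above canister_seat. Stud 18 mm across, straight up to 7 mm below the tip, then tapering to 8 mm. Four steel balls stand 3.5 mm out of its sides, centred 8 mm above canister_seat, and spring in
- seal (a joint): how far the rubber seal is squeezed, in m: 0 relaxed, at most 0.005. It is a spring of 4 N per mm; it begins to be squeezed when the cap's foot is level with canister_seat. 8 to 16 N of steady push (2 to 4 mm) is a firm press
- cap_knob (a point): Loose orange snap cap, 50 g, standing mouth down on the tray (floor 6 mm above the marble): round skirt 44 mm across and 30 mm high, on it a round grip knob 24 mm across and 22 mm high. The flat shoulder round the knob is 10 mm wide: fingertips gripping the knob can push on it. Point on the axis half-way up the knob, 41 mm above the cap's foot (11 mm above the shoulder); z up
- cap_foot (a point): Centre of the cap's open underside, on its axis; z up. The mouth is a 21 mm hole, 27 mm across further in, 26 mm deep. Pressed onto the stud, its lip meets the balls when the foot is about 12 mm above canister_seat; the resistance climbs to about 10 to 14 N, then falls off as it clicks, and once the foot is on the seal it rises again
- cap_mark_centre (a point): centre of the green ring painted on the marble, 114 mm inside and 136 mm outside across, flat
- fill_mark_centre (a point): centre of the dark grey ring painted on the marble, same size, where the canister starts. The straight way between the rings is clear; a fixed glass cereal dispenser, 410 mm high, stands 150 mm or more to the right (-y) of the canister
- tray: fixed bamboo tray, 250 x 140 mm (long side along its x), rim 18 mm high; origin at the centre of its underside. The cap stands in its near half (its -x end), the two spice jars near the +x end
- green_jar_mid (a point): dark green ceramic jar with a wooden lid, 112 mm across and 147 mm high; point on its axis 60 mm up
- scoop_mid (a point): stainless steel scoop lying on the marble, 200 mm long; point 16 mm up near its middle
- tea_tin_mid (a point): square blue tea tin with a steel lid, 77 mm wide and 120 mm high; point on its axis 60 mm up
- spice_red_mid (a point): small spice jar with red cap on the far end of the tray, 42 mm across, 85 mm high; point on its axis 42 mm up
- spice_black_mid (a point): small spice jar with black cap beside the red-capped one, same size; point on its axis 42 mm up
There are look-alikes about, which are no part of the job. What is shaped like the part that bears canister_neck but red is not meant. Of the things like the part that bears cap_knob, leave any that is blue; of the rest the smaller one is meant.

How it is judged:
On the way, in this order (a step that is already met when the one before it is completed fails the run):
1. the canister has been slid upright into the green ring and stands still there (horizontal distance between canister_neck and cap_mark_centre below 0.014 m and angle between canister_neck's own z axis and vertical below 0.08 rad and height (world z) of canister_neck below 0.106 m and linear speed of canister below 0.03 m/s), for 0.3 s.
2. the cap has clicked onto the stud, straight and down to the seal (horizontal distance between cap_foot and canister_seat below 0.004 m and z of cap_foot in the frame of canister_seat between -0.008 and 0.003 m and angle between the z axis of cap_foot and the z axis of canister_seat, either way round below 0.12 rad), for 0.1 s.
At the end, for the whole second after the job is handed in: Canister upright on the marble, within 14 mm of the green ring's centre; cap clicked home (foot under 3 mm above the relaxed seal's level, axis within 4 mm and 7 degrees); fingers on the cap and, through the last second, pressing it so that the seal is squeezed over 1.2 mm (5 N) (all of step 2 and horizontal distance between canister_neck and cap_mark_centre below 0.014 m and angle between canister_neck's own z axis and vertical below 0.08 rad and height (world z) of canister_neck below 0.106 m and value of joint seal above 0.0012 m and contact force between the fingers and cap above 2 N); the arm keeps its last pose, push and grip.
It fails at once if the canister is lifted off the marble (by more than 8 mm) (height (world z) of canister_neck above 0.108 m).
It fails at once if the canister is tipped (by more than 11 degrees) (angle between canister_neck's own z axis and vertical above 0.2 rad).
It fails at once if a jar, the tin or the scoop is moved by more than 25 mm (distance of any of green_jar_mid, scoop_mid, tea_tin_mid, spice_red_mid, spice_black_mid from where it was at the start of the episode above 0.025 m).
It also fails if it takes over 58 s, if anything falls off the work surface, if the arm or the gripper's body presses on something with over 40 N, if the wrist force passes 120 N, or if a joint passes its speed limit or range.

## Working session

There is one attempt and no reset: what is moved stays moved. The work goes in short steps, Python scripts to look and compute and a tool call to move; the robot and the scene stay as the last step left them, time stands still between calls to the robot, and variables do not carry over. Pictures are saved under pics/ and viewed, at most 10 in all, crops included, and the job is handed in when it is done.

Besides the shell and the picture viewer there is one more tool, called as name(argument=value, ...), one argument or row to a line, values as JSON. apply_moves: Moves the arm, as the interface text tells. Its arguments: {"type":"object","properties":{"motion":{"type":"array","items":{"type":"array","items":{"type":"array","items":{"type":"number"}}}},"hand":{"type":"number"}},"required":["motion"]}

```bash
mkdir -p pics; ls; python3 - <<'E'
from plant import observe,cams,r
import cv2,numpy as np
np.set_printoptions(precision=4,suppress=True)
s=observe();print(s)
for n in("scene","top"):
    p,d=cams.grab_frame(n);cv2.imwrite(f"pics/{n}0.png",p);np.save(f"pics/{n}0.npy",d);print(cams.get_calibration(n))
print(cams.get_calibration("wrist"))
E
```

```text
pics
{'time_s': 0.0, 'joint_positions': array([-1.2456,  0.4352,  0.025 ,  1.5741, -0.0116,  1.134 , -0.0751]), 'qd': array([ 0.0001, -0.0012,  0.0006, -0.0004, -0.0007,  0.0004, -0.0016]), 'tau': array([ -0.0001, -67.0474,   1.0251, -31.6211,   0.0155,   0.0124,
        -0.    ]), 'ee_pos': array([0.2592, 0.5682, 0.2305]), 'tool_rot': array([-0.6669, -3.0698,  0.0024]), 'contact_force': array([ 0.4893, -0.8816,  0.317 ]), 'wrist_torque': array([ 0.0456, -0.0027, -0.0363]), 'gripper_force': 0.0, 'gripper_width': 0.0854063505017192}
{'mtx': array([[488.3052,   0.    , 321.4194],
       [  0.    , 488.3052, 200.6589],
       [  0.    ,   0.    ,   1.    ]]), 'world_from_camera': array([[ 0.8825, -0.3305,  0.3347,  1.0012],
       [ 0.4703,  0.6305, -0.6175, -0.6478],
       [-0.0069,  0.7023,  0.7118,  0.9924],
       [ 0.    ,  0.    ,  0.    ,  1.    ]])}
{'mtx': array([[376.7359,   0.    , 317.7353],
       [  0.    , 376.7359, 206.9836],
       [  0.    ,   0.    ,   1.    ]]), 'world_from_camera': array([[-0.0108,  0.9819, -0.1892,  0.4413],
       [-0.9998, -0.0075,  0.0183,  0.1139],
       [ 0.0165,  0.1893,  0.9818,  0.9313],
       [ 0.    ,  0.    ,  0.    ,  1.    ]])}
{'mtx': array([[335.0361,   0.    , 320.8543],
       [  0.    , 335.0361, 202.4349],
       [  0.    ,   0.    ,   1.    ]]), 'hand_eye': array([[-0.0001,  0.957 ,  0.2901,  0.0734],
       [ 1.    ,  0.0001,  0.0002, -0.0012],
       [ 0.0002,  0.2901, -0.957 , -0.1422],
       [ 0.    ,  0.    ,  0.    ,  1.    ]])}
```

View pics/top0.png

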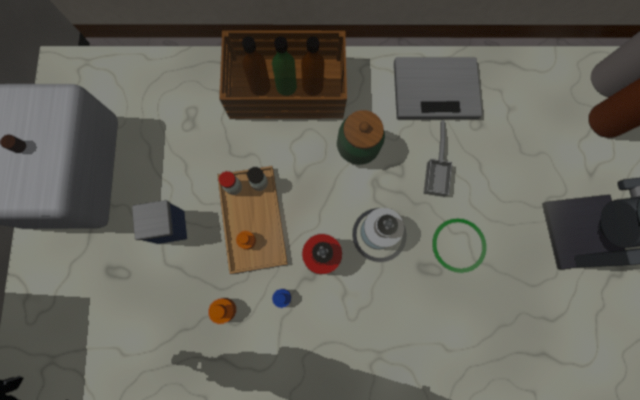

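View pics/scene0.png

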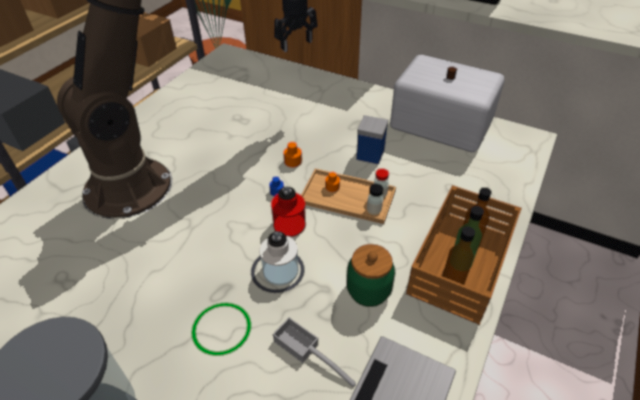

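The top view shows the canister at (383,228) in the grey ring with its seal at (387,224), and the green ring at (459,245). The right cap is on the tray at (246,240). The red look-alike is at (322,254), a big orange one at (222,311) and a blue one at (282,298). The scene view agrees with this.

```bash
cat > h.py <<'E'
from plant import observe,cams,r
import cv2,numpy as np
from scipy.spatial.transform import Rotation as R
np.set_printoptions(precision=4,suppress=True)
def pose(s):
    T=np.eye(4);T[:3,:3]=R.from_rotvec(s["tool_rot"]).as_matrix();T[:3,3]=s["ee_pos"];return T
def cam(n,s=None):
    c=cams.get_calibration(n)
    return c["mtx"],(c["world_from_camera"] if n!="wrist" else pose(s)@c["hand_eye"])
def onplane(uv,K,T,z):
    uv=np.atleast_2d(uv).astype(float)
    d=np.c_[(uv[:,0]-K[0,2])/K[0,0],-(uv[:,1]-K[1,2])/K[1,1],-np.ones(len(uv))]@T[:3,:3].T
    o=T[:3,3];return o+d*((z-o[2])/d[:,2])[:,None]
def comps(mask,roi=None,minA=15):
    if roi:
        m=np.zeros_like(mask);x0,y0,x1,y1=roi;m[y0:y1,x0:x1]=mask[y0:y1,x0:x1];mask=m
    n,l,st,c=cv2.connectedComponentsWithStats(mask.astype(np.uint8))
    return [(c[i],st[i],np.argwhere(l==i)[:,::-1]) for i in range(1,n) if st[i,4]>=minA]
def circ(pts,K,T,z):
    "circle round the mask's outline on plane z"
    w=onplane(cv2.convexHull(pts.astype(np.int32))[:,0],K,T,z)[:,:2].astype(np.float32)
    c,rad=cv2.minEnclosingCircle(w);return np.array(c),rad
E
python3 - <<'E'
from h import *
for n,rois in(("top",dict(ring=(420,200,500,290),seal=(370,205,405,240),cap=(230,225,265,255))),("scene",dict(ring=(180,290,260,365),seal=(262,228,292,258),cap=(320,168,345,195)))):
    p=cv2.imread(f"pics/{n}0.png");hsv=cv2.cvtColor(p,cv2.COLOR_BGR2HSV);H,S,V=cv2.split(hsv);K,T=cam(n)
    for name,m,z in(("ring",(H>45)&(H<80)&(S>110),0),("seal",(V<75),.124),("cap",(H>5)&(H<17)&(S>190),.036)):
        for c,st,pts in comps(m,rois[name]): print(n,name,c,st,circ(pts,K,T,z))
E
```

```text
top ring [450.2342 236.8773] [433 219  51  51 269] (array([ 0.5233, -0.2522]), 0.06550871580839157)
top seal [387.3856 224.5163] [378 215  20  20 306] (array([ 0.5574, -0.0518]), 0.022232456132769585)
top cap [244.8785 239.5142] [236 231  18  18 247] (array([0.5364, 0.2707]), 0.02157684601843357)
scene ring [220.4753 329.5266] [192 303  59  52 507] (array([ 0.5232, -0.2513]), 0.0661722719669342)
scene seal [276.5    240.1145] [268 233  18  14 166] (array([ 0.559 , -0.0537]), 0.022197863087058067)
scene cap [332.0841 182.0044] [325 173  15  19 226] (array([0.5416, 0.262 ]), 0.03839331492781639)
```

```bash
cat > go.py <<'E'
from h import *
import sys
t=np.array([float(a) for a in sys.argv[1:4]]);s=observe();T=pose(s)
print("t",s["time_s"],"tcp",T[:3,3],"\nx",T[:3,0],"y",T[:3,1],"z",T[:3,2]);print("units",T[:3,:3].T@(t-T[:3,3])/.025)
E
python3 go.py .558 -.053 .23
```

```text
t 0.1 tcp [0.2592 0.5682 0.2306] 
x [-0.9098  0.415  -0.0001] y [ 0.415   0.9098 -0.0014] z [-0.0005 -0.0013 -1.    ]
units [-21.1872 -17.6487   0.0515]
```

apply_moves(
  motion=[
    [[-0.88, -0.73, 0, 0], [-0.88, -0.73, 0, 0], [-0.88, -0.73, 0, 0], [-0.88, -0.73, 0, 0], [-0.88, -0.73, 0, 0], [-0.88, -0.73, 0, 0], [-0.88, -0.73, 0, 0], [-0.88, -0.73, 0, 0]],
  ],
  hand=-1,
)

```text
time_s: 0.9
ee_pos: [0.3591, 0.3615, 0.2311]
tool_rot: [-0.667, -3.07, 0.001]
contact_force: [0.0, -0.5, -0.1]
gripper_width: 0.0854
gripper_force: 0.0
```

apply_moves(
  motion=[
    [[-0.88, -0.73, 0, 0], [-0.88, -0.73, 0, 0], [-0.88, -0.73, 0, 0], [-0.88, -0.73, 0, 0], [-0.88, -0.73, 0, 0], [-0.88, -0.73, 0, 0], [-0.88, -0.73, 0, 0], [-0.88, -0.73, 0, 0]],
  ],
)

```text
time_s: 1.7
ee_pos: [0.4586, 0.1557, 0.2311]
tool_rot: [-0.667, -3.07, 0.0]
contact_force: [-0.2, 0.1, -0.1]
gripper_width: 0.0851
gripper_force: 0.0
```

apply_moves(
  motion=[
    [[-0.88, -0.73, 0, 0], [-0.88, -0.73, 0, 0], [-0.88, -0.73, 0, 0], [-0.88, -0.73, 0, 0], [-0.88, -0.73, 0, 0], [-0.5, -0.5, 0, 0], [0, 0, 0, 0], [0, 0, 0, 0]],
  ],
)

```text
time_s: 2.5
ee_pos: [0.5265, 0.012, 0.231]
tool_rot: [-0.668, -3.069, -0.0]
contact_force: [-0.5, -0.2, 0.3]
gripper_width: 0.0859
gripper_force: 0.0
```

```bash
python3 go.py .558 -.053 .23; python3 - <<'E'
from h import *
s=observe();p,d=cams.grab_frame("wrist");cv2.imwrite("pics/w1.png",p)
K,T=cam("wrist",s);c=np.linalg.inv(T)@[.558,-.053,.124,1];print("expect seal px",K[0,0]*c[0]/-c[2]+K[0,2],K[1,2]+K[1,1]*c[1]/c[2])
V=cv2.cvtColor(p,cv2.COLOR_BGR2HSV)[...,2]
for c,st,pts in comps(V<60,None,300): print(c,st,circ(pts,K,T,.124))
E
```

```text
t 2.5 tcp [0.5265 0.012  0.231 ] 
x [-0.9096  0.4155  0.0009] y [ 0.4155  0.9096 -0.0001] z [-0.0009  0.0002 -1.    ]
units [-2.2271 -1.8398  0.0371]
expect seal px 266.49774653685665 264.8454292937876
[404.4864 122.8064] [ 375   92   63   63 2350] (array([0.4992, 0.0911]), 0.022639935836195946)
[617.7555 234.3302] [ 593  213   47   43 1587] (array([0.6524, 0.2149]), 0.022227037698030472)
[270.0257 260.2131] [ 243  237   54   51 1788] (array([ 0.5574, -0.0492]), 0.022999785840511322)
[333.7304 356.7982] [    0   261   640   139 45371] (array([ 0.7036, -0.0718]), 0.3018379211425781)
```

View pics/w1.png

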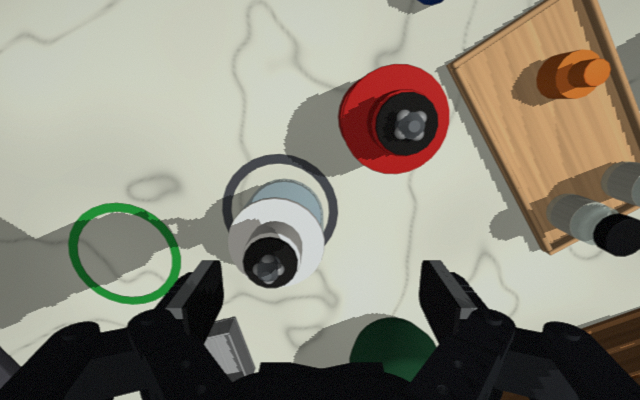

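Wrist view: seal of the clear canister at (270,260), the green ring centred at (125,253), the tray cap at (575,74). Next I'll move over the canister and go down.

apply_moves(
  motion=[
    [[-0.6, -0.5, 0, 0], [-0.6, -0.5, 0, 0], [-0.6, -0.5, 0, 0], [-0.37, -0.26, 0.2, 0], [0, 0, 0.6, 0], [0, 0, 0.8, 0], [0, 0, 0.4, 0], [0, 0, 0, 0]],
  ],
)

```text
time_s: 3.35
ee_pos: [0.5568, -0.0497, 0.1798]
tool_rot: [-0.664, -3.067, 0.001]
contact_force: [0.3, 0.3, 0.3]
gripper_width: 0.0852
gripper_force: 0.0
```

```bash
python3 go.py .558 -.051 .091; python3 - <<'E'
from h import *
s=observe();p,d=cams.grab_frame("wrist");K,T=cam("wrist",s)
g=cv2.cvtColor(p,cv2.COLOR_BGR2HSV)
cv2.imwrite("pics/w2.png",p)
E
```

```text
t 3.35 tcp [ 0.5568 -0.0497  0.1798] 
x [-0.9104  0.4138  0.003 ] y [ 0.4138  0.9104 -0.001 ] z [-0.0031  0.0003 -1.    ]
units [-0.0757 -0.0221  3.5506]
```

View pics/w2.png

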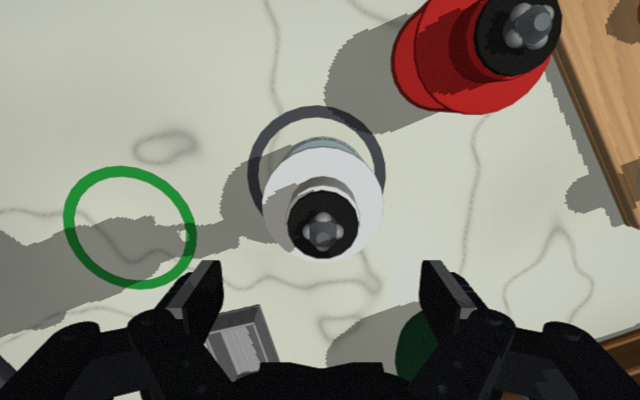

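The seal at (323,224) is centred between the fingers (220 to 422). I'll go down and close.

apply_moves(
  motion=[
    [[0, 0, 0.6, 0], [0, 0, 0.6, 0], [0, 0, 0.6, 0], [0, 0, 0.6, 0], [0, 0, 0.6, 0], [0, 0, 0.45, 0], [0, 0, 0, 0], [0, 0, 0, 0]],
  ],
)

```text
time_s: 4.2
ee_pos: [0.5584, -0.0508, 0.0956]
tool_rot: [0.667, 3.069, 0.0]
contact_force: [0.2, -0.0, 0.3]
gripper_width: 0.0856
gripper_force: 0.0
```

apply_moves(
  motion=[
    [[0, 0, 0, 0], [0, 0, 0, 0], [0, 0, 0, 0], [0, 0, 0, 0], [0, 0, 0, 0], [0, 0, 0, 0], [0, 0, 0, 0], [0, 0, 0, 0]],
  ],
  hand=0.6,
)

```text
time_s: 5.0
ee_pos: [0.5587, -0.0506, 0.0961]
tool_rot: [0.666, 3.068, 0.001]
contact_force: [-0.1, 1.8, 6.8]
gripper_width: 0.0481
gripper_force: 60.8
```

```bash
python3 go.py .523 -.2518 .092; python3 -c "
from h import *
s=observe();print(s['gripper_width'],s['contact_force'])"
```

```text
t 5.0 tcp [ 0.5587 -0.0506  0.0961] 
x [-0.91    0.4146 -0.0015] y [0.4146 0.91   0.0011] z [ 0.0019  0.0004 -1.    ]
units [-2.0361 -7.9183  0.1588]
0.04806577938855499 [-0.0663  1.8199  6.8176]
```

apply_moves(
  motion=[
    [[-0.06, -0.25, 0, 0], [-0.12, -0.45, 0, 0], [-0.12, -0.45, 0, 0], [-0.12, -0.45, 0, 0], [-0.12, -0.45, 0, 0], [-0.12, -0.45, 0, 0], [-0.12, -0.45, 0, 0], [-0.12, -0.45, 0, 0]],
  ],
)

```text
time_s: 5.8
ee_pos: [0.5449, -0.1358, 0.0964]
tool_rot: [0.664, 3.068, 0.005]
contact_force: [1.2, 7.1, 8.1]
gripper_width: 0.0482
gripper_force: 61.2
```

apply_moves(
  motion=[
    [[-0.12, -0.5, 0, 0], [-0.12, -0.5, 0, 0], [-0.12, -0.5, 0, 0], [-0.12, -0.5, 0, 0], [-0.12, -0.5, 0, 0], [-0.12, -0.5, 0, 0], [-0.12, -0.5, 0, 0], [-0.12, -0.5, 0, 0]],
  ],
)

```text
time_s: 6.6
ee_pos: [0.5253, -0.2367, 0.0964]
tool_rot: [0.663, 3.068, 0.004]
contact_force: [1.5, 7.5, 9.4]
gripper_width: 0.048
gripper_force: 61.2
```

```bash
python3 go.py .523 -.2518 .096; python3 - <<'E'
from h import *
for n in ("wrist","top"):
    s=observe();p,d=cams.grab_frame(n);cv2.imwrite(f"pics/{n}3.png",p)
E
```

```text
t 6.6 tcp [ 0.5253 -0.2367  0.0964] 
x [-0.9107  0.413  -0.002 ] y [0.413  0.9107 0.0033] z [ 0.0032  0.0022 -1.    ]
units [-0.1634 -0.5872  0.013 ]
```

View pics/wrist3.png

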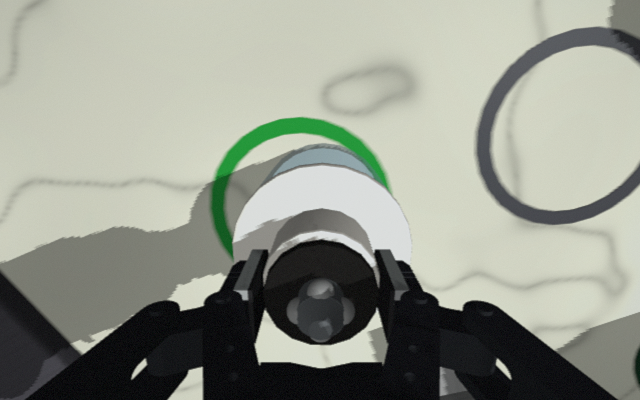

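The wrist view shows the canister almost in: seal at (320,290), green ring around it, needing a little more along -y.

apply_moves(
  motion=[
    [[-0.1, -0.25, 0, 0], [-0.05, -0.2, 0, 0], [0, 0, 0, 0], [0, 0, 0, 0], [0, 0, 0, 0], [0, 0, 0, 0], [0, 0, 0, 0], [0, 0, 0, 0]],
  ],
)

```text
time_s: 7.5
ee_pos: [0.5239, -0.2484, 0.0963]
tool_rot: [0.664, 3.068, 0.003]
contact_force: [1.2, 5.9, 10.9]
gripper_width: 0.0477
gripper_force: 63.9
```

```bash
python3 go.py .523 -.2518 .096; python3 - <<'E'
from h import *
s=observe();print(s["contact_force"]);p,d=cams.grab_frame("wrist");K,T=cam("wrist",s);cv2.imwrite("pics/w4.png",p)
hs=cv2.cvtColor(p,cv2.COLOR_BGR2HSV);H,S,V=cv2.split(hs)
for c,st,pts in comps((H>45)&(H<80)&(S>110),None,100):
    w=onplane(pts,K,T,0);A=np.c_[2*w[:,:2],np.ones(len(w))];q=np.linalg.lstsq(A,(w[:,:2]**2).sum(1),rcond=None)[0];print("ring fit",c,st,q[:2],(q[2]+q[:2]@q[:2])**.5)
# seal: dark pixels between fingers, row extents
print("col320 dark rows",np.where(V[:,320]<60)[0][[0,-1]], [i for i in range(200,399) if (V[i,320]<50)!=(V[i+1,320]<50)])
p,d=cams.grab_frame("scene");cv2.imwrite("pics/s4.png",p)
E
```

```text
t 7.5 tcp [ 0.5239 -0.2484  0.0963] 
x [-0.9106  0.4133 -0.0019] y [0.4133 0.9106 0.0023] z [ 0.0027  0.0013 -1.    ]
units [-0.022  -0.1387  0.0101]
[ 1.2295  5.9469 10.949 ]
ring fit [314.4636 152.5953] [ 227  111  182  118 4262] [ 0.5235 -0.2518] 0.0625717699841007
col320 dark rows [240 399] [239, 278, 299, 300, 307, 308, 311, 312, 316, 318, 342, 343, 368]
```

View pics/w4.png

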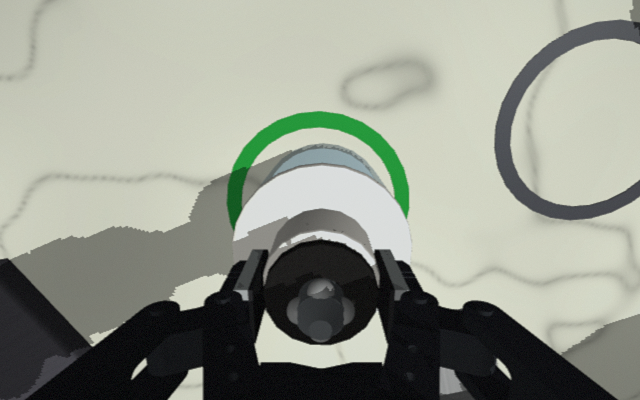

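The canister is inside the ring, about 3 mm short along tool y. One small nudge, then release.

apply_moves(
  motion=[
    [[-0.02, -0.14, 0, 0], [0, 0, 0, 0], [0, 0, 0, 0], [0, 0, 0, 0], [0, 0, 0, 0], [0, 0, 0, 0], [0, 0, 0, 0], [0, 0, 0, 0]],
  ],
)

```text
time_s: 8.4
ee_pos: [0.5233, -0.2513, 0.0963]
tool_rot: [0.663, 3.068, 0.004]
contact_force: [1.1, 8.5, 11.4]
gripper_width: 0.0476
gripper_force: 63.9
```

apply_moves(
  motion=[
    [[0, 0, 0, 0], [0, 0, 0, 0], [0, 0, 0, 0], [0, 0, 0, 0], [0, 0, 0, 0], [0, 0, 0, 0], [0, 0, 0, 0], [0, 0, 0, 0]],
  ],
  hand=-1,
)

```text
time_s: 9.2
ee_pos: [0.5212, -0.2537, 0.095]
tool_rot: [-0.667, -3.07, 0.0]
contact_force: [-1.2, 1.1, -0.3]
gripper_width: 0.0853
gripper_force: 0.0
```

apply_moves(
  motion=[
    [[0, 0, -0.4, 0], [0, 0, -0.8, 0], [0, 0, -0.8, 0], [0, 0, -0.8, 0], [0, 0, -0.8, 0], [0, 0, -0.8, 0], [0, 0, -0.8, 0], [0, 0, -0.4, 0]],
  ],
)

```text
time_s: 10.0
ee_pos: [0.5218, -0.2541, 0.2375]
tool_rot: [0.667, 3.067, -0.001]
contact_force: [0.4, 0.2, -0.0]
gripper_width: 0.0854
gripper_force: 0.0
```

```bash
python3 go.py .5375 .2695 .15; python3 - <<'E'
from h import *
s=observe();p,d=cams.grab_frame("wrist");K,T=cam("wrist",s);cv2.imwrite("pics/w5.png",p)
hs=cv2.cvtColor(p,cv2.COLOR_BGR2HSV);H,S,V=cv2.split(hs)
for c,st,pts in comps((H>45)&(H<80)&(S>110),None,100):
    w=onplane(pts,K,T,0);A=np.c_[2*w[:,:2],np.ones(len(w))];q=np.linalg.lstsq(A,(w[:,:2]**2).sum(1),rcond=None)[0];print("ring fit",c,st,q[:2],(q[2]+q[:2]@q[:2])**.5)
for c,st,pts in comps(V<60,None,300): print("wseal",c,st[:5],circ(pts,K,T,.124))
p,d=cams.grab_frame("scene");K,T=cam("scene");V=cv2.cvtColor(p,cv2.COLOR_BGR2HSV)[...,2];cv2.imwrite("pics/s5.png",p)
c=np.linalg.inv(T)@[.523,-.2518,.124,1];print("scene exp",K[0,0]*c[0]/-c[2]+K[0,2],K[1,2]+K[1,1]*c[1]/c[2])
for c,st,pts in comps(V<75,(180,250,280,340),50): print("sseal",c,st[:5],circ(pts,K,T,.124))
E
```

```text
t 10.0 tcp [ 0.5218 -0.2541  0.2375] 
x [-0.9098  0.4151 -0.0029] y [0.4151 0.9098 0.0003] z [ 0.0028 -0.001  -1.    ]
units [ 8.1331 19.3139  3.4835]
ring fit [322.798  139.2552] [ 266  107  118   94 1936] [ 0.5242 -0.2521] 0.06302762324814003
ring fit [601.5533 289.0764] [ 553  239   87  122 7498] [0.8258 0.0067] 0.053865678418618966
wseal [325.3196 194.676 ] [ 298  169   56   54 1821] (array([ 0.5227, -0.2515]), 0.022545665502548218)
wseal [306.803  332.9509] [    0   205   640   195 60526] (array([ 0.7054, -0.3406]), 0.31074222922325134)
wseal [409.9756 249.0621] [387 240  49  20 451] (array([ 0.5943, -0.2059]), 0.020052624866366386)
scene exp 211.743615278014 297.1816193672397
sseal [212.337  299.8533] [203 290  19  17 184] (array([ 0.5251, -0.2531]), 0.021339431405067444)
```

apply_moves(
  motion=[
    [[0.2, 0.5, 0, 0], [0.38, 0.9, 0, 0], [0.38, 0.9, 0, 0], [0.38, 0.9, 0, 0], [0.38, 0.9, 0, 0], [0.38, 0.9, 0, 0], [0.38, 0.9, 0, 0], [0.38, 0.9, 0, 0]],
  ],
)

```text
time_s: 10.9
ee_pos: [0.5257, -0.067, 0.2338]
tool_rot: [-0.665, -3.068, 0.0]
contact_force: [0.1, 0.5, -0.2]
gripper_width: 0.0856
gripper_force: 0.0
```

apply_moves(
  motion=[
    [[0.38, 0.9, 0, 0], [0.38, 0.9, 0, 0], [0.38, 0.9, 0, 0], [0.38, 0.9, 0, 0], [0.38, 0.9, 0, 0], [0.38, 0.9, 0, 0], [0.38, 0.9, 0, 0], [0.38, 0.9, 0, 0]],
  ],
)

```text
time_s: 11.7
ee_pos: [0.5309, 0.1279, 0.2338]
tool_rot: [-0.665, -3.068, 0.001]
contact_force: [0.2, -0.1, 0.2]
gripper_width: 0.0852
gripper_force: 0.0
```

apply_moves(
  motion=[
    [[0.38, 0.9, 0.3, 0], [0.38, 0.9, 0.3, 0], [0.38, 0.9, 0.3, 0], [0.38, 0.9, 0.3, 0], [0.38, 0.9, 0.3, 0], [0.25, 0.6, 0.3, 0], [0, 0, 0, 0], [0, 0, 0, 0]],
  ],
)

```text
time_s: 12.5
ee_pos: [0.5357, 0.2637, 0.1894]
tool_rot: [-0.666, -3.069, 0.002]
contact_force: [0.2, -0.2, -0.1]
gripper_width: 0.0855
gripper_force: 0.0
```

```bash
cat > capw.py <<'E'
from h import *
s=observe();p,d=cams.grab_frame("wrist");K,T=cam("wrist",s);cv2.imwrite("pics/cap_%.2f.png"%s["time_s"],p)
hs=cv2.cvtColor(p,cv2.COLOR_BGR2HSV);H,S,V=cv2.split(hs)
for c,st,pts in comps((H>5)&(H<17)&(S>190),None,200):
    print("orange",c,st,circ(pts,K,T,.036),"depth",np.median(d[pts[:,1],pts[:,0]]))
E
python3 capw.py; python3 go.py .5375 .2695 .15
```

```text
orange [308.3616   7.3232] [282   0  55  19 755] (array([0.3966, 0.3153]), 0.021177256479859352) depth 0.26765296
orange [332.0476 181.5717] [ 310  156   46   51 1828] (array([0.5363, 0.2737]), 0.023466285318136215) depth 0.29989862
t 12.55 tcp [0.5362 0.263  0.1899] 
x [-0.9094  0.4159 -0.0002] y [ 0.4159  0.9094 -0.0011] z [-0.0003 -0.0011 -1.    ]
units [0.062  0.2582 1.595 ]
```

```bash
python3 -c "
import cv2,glob
f=sorted(glob.glob('pics/cap_*.png'))[-1];p=cv2.imread(f)[130:230,270:400];cv2.imwrite('pics/capcrop.png',cv2.resize(p,None,fx=5,fy=5))"
```

```text
(no output)
```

View pics/capcrop.png

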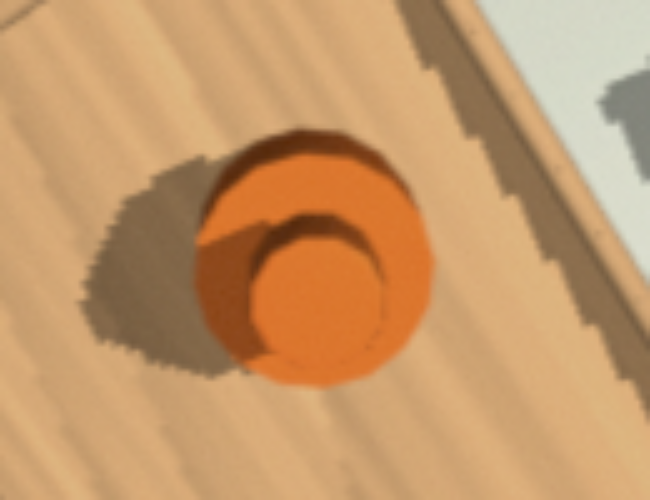

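Crop: the knob's top disc is centred at (333.6,190.4) and the shoulder disc at (332.8,184).

```bash
python3 -c "
from h import *
s=observe();K,T=cam('wrist',s);s=observe()
a=onplane((333.6,190.4),K,T,.058)[0];b=onplane((332.8,184),K,T,.036)[0];print(a,b)
print(T[:3,:3].shape, pose(s)[:3,:3].T@((a+b)/2-s['ee_pos'])/.025)"
```

```text
[0.5393 0.272  0.058 ] [0.5391 0.2721 0.036 ]
(3, 3) [0.0436 0.3837 5.7149]
```

apply_moves(
  motion=[
    [[0.04, 0.38, 0.5, 0], [0, 0, 0.8, 0], [0, 0, 0.8, 0], [0, 0, 0.8, 0], [0, 0, 0.8, 0], [0, 0, 0.8, 0], [0, 0, 0.5, 0], [0, 0, 0, 0]],
  ],
)

```text
time_s: 13.35
ee_pos: [0.5384, 0.2725, 0.0631]
tool_rot: [-0.668, -3.068, 0.004]
contact_force: [-0.6, -0.4, 0.2]
gripper_width: 0.0855
gripper_force: 0.0
```

```bash
python3 go.py .5392 .272 .038
```

```text
t 13.35 tcp [0.5384 0.2725 0.0631] 
x [-0.9096  0.4156  0.0017] y [ 0.4156  0.9096 -0.0027] z [-0.0026 -0.0017 -1.    ]
units [-0.0397 -0.0004  1.0058]
```

apply_moves(
  motion=[
    [[-0.03, 0, 0.3, 0], [0, 0, 0.3, 0], [0, 0, 0.3, 0], [0, 0, 0.08, 0], [0, 0, 0, 0], [0, 0, 0, 0], [0, 0, 0, 0], [0, 0, 0, 0]],
  ],
)

```text
time_s: 14.15
ee_pos: [0.5401, 0.2732, 0.0409]
tool_rot: [0.667, 3.07, 0.001]
contact_force: [-0.2, -0.5, 0.3]
gripper_width: 0.0855
gripper_force: 0.0
```

apply_moves(
  motion=[
    [[0, 0, 0, 0], [0, 0, 0, 0], [0, 0, 0, 0], [0, 0, 0, 0], [0, 0, 0, 0], [0, 0, 0, 0], [0, 0, 0, 0], [0, 0, 0, 0]],
  ],
  hand=1,
)

```text
time_s: 14.95
ee_pos: [0.5402, 0.2733, 0.0408]
tool_rot: [0.667, 3.07, 0.001]
contact_force: [0.6, 0.9, 4.8]
gripper_width: 0.0215
gripper_force: 58.7
```

apply_moves(
  motion=[
    [[0, 0, 0, 0], [0, 0, 0, 0], [0, 0, 0, 0], [0, 0, 0, 0], [0, 0, 0, 0], [0, 0, 0, 0], [0, 0, 0, 0], [0, 0, 0, 0]],
  ],
)

```text
time_s: 15.75
ee_pos: [0.5402, 0.2732, 0.0408]
tool_rot: [0.667, 3.07, 0.001]
contact_force: [-0.3, 0.5, 5.4]
gripper_width: 0.0221
gripper_force: 58.8
```

```bash
python3 go.py .5392 .272 .2; python3 capw.py
```

```text
t 15.75 tcp [0.5402 0.2732 0.0408] 
x [-0.9098  0.4149 -0.0003] y [0.4149 0.9098 0.0005] z [ 0.0005  0.0004 -1.    ]
units [ 0.0142 -0.0584 -6.3676]
orange [320.5801 245.869 ] [ 277  197   89  105 5885] (array([0.5358, 0.2739]), 0.027400242164731026) depth 0.15587196
```

apply_moves(
  motion=[
    [[0, 0, -0.4, 0], [0, 0, -0.8, 0], [0, 0, -1, 0], [0, 0, -1, 0], [0, 0, -1, 0], [-0.2, -0.4, -1, 0], [-0.36, -0.85, -1, 0], [-0.36, -0.85, -1, 0]],
  ],
)

```text
time_s: 16.6
ee_pos: [0.5385, 0.2151, 0.2217]
tool_rot: [-0.665, -3.07, 0.001]
contact_force: [0.5, 0.0, 0.2]
gripper_width: 0.0215
gripper_force: 58.8
```

apply_moves(
  motion=[
    [[-0.36, -0.85, -0.4, 0], [-0.36, -0.85, 0, 0], [-0.36, -0.85, 0, 0], [-0.36, -0.85, 0, 0], [-0.36, -0.85, 0, 0], [-0.36, -0.85, 0, 0], [-0.36, -0.85, 0, 0], [-0.36, -0.85, 0, 0]],
  ],
)

```text
time_s: 17.4
ee_pos: [0.5335, 0.0301, 0.2308]
tool_rot: [-0.667, -3.069, 0.0]
contact_force: [0.2, -0.4, -0.1]
gripper_width: 0.0219
gripper_force: 58.8
```

apply_moves(
  motion=[
    [[-0.36, -0.85, 0, 0], [-0.36, -0.85, 0, 0], [-0.36, -0.85, 0, 0], [-0.36, -0.85, 0, 0], [-0.36, -0.85, 0, 0], [-0.36, -0.85, 0, 0], [-0.36, -0.85, 0, 0], [-0.36, -0.85, 0, 0]],
  ],
)

```text
time_s: 18.2
ee_pos: [0.5284, -0.1542, 0.2308]
tool_rot: [-0.667, -3.069, -0.0]
contact_force: [0.8, 0.5, -1.2]
gripper_width: 0.0217
gripper_force: 58.8
```

```bash
python3 go.py .523 -.2515 .23
```

```text
t 18.2 tcp [ 0.5284 -0.1542  0.2308] 
x [-0.9098  0.4151  0.0006] y [0.4151 0.9098 0.    ] z [-0.0005  0.0003 -1.    ]
units [-1.4176 -3.6299  0.0294]
```

apply_moves(
  motion=[
    [[-0.36, -0.8, 0, 0], [-0.36, -0.8, 0, 0], [-0.36, -0.8, 0, 0], [-0.2, -0.6, 0, 0], [0, -0.3, 0, 0], [0, 0, 0, 0], [0, 0, 0, 0], [0, 0, 0, 0]],
  ],
)

```text
time_s: 19.0
ee_pos: [0.5242, -0.2403, 0.2306]
tool_rot: [-0.664, -3.07, -0.001]
contact_force: [-0.5, 0.7, -0.5]
gripper_width: 0.0221
gripper_force: 58.8
```

```bash
python3 go.py .523 -.2515 .18; python3 - <<'E'
from h import *
for n in("wrist","scene","top"):
    s=observe();p,d=cams.grab_frame(n);cv2.imwrite(f"pics/{n}6.png",p)
p=cv2.imread("pics/wrist6.png")[100:400,120:520];q=cv2.imread("pics/scene6.png")[240:340,140:290]
q=cv2.resize(q,(400,267));cv2.imwrite("pics/m6.png",cv2.vconcat([p,q]))
E
```

```text
t 19.0 tcp [ 0.5242 -0.2403  0.2306] 
x [-0.9105  0.4135  0.0003] y [0.4135 0.9105 0.0007] z [ 0.      0.0008 -1.    ]
units [-0.1429 -0.4278  2.0223]
```

View pics/m6.png

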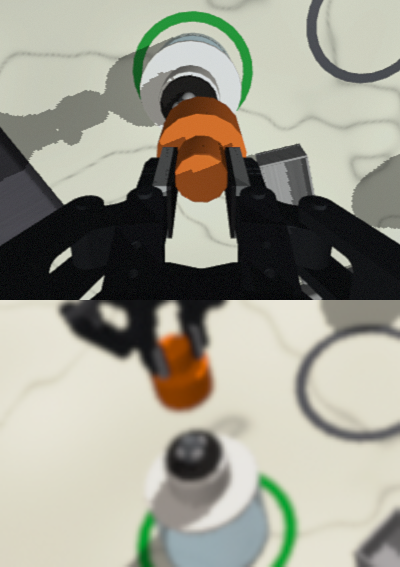

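Wrist view (top): the cap hangs upright in the fingers, knob top near (322,278), and the seal shows just ahead at (308,192). Scene view (below) agrees. I'll measure the cap-to-seal offset numerically.

```bash
python3 - <<'E'
from h import *
s=observe();K,T=cam("wrist",s);P=np.linalg.inv(pose(s))
p=cv2.imread("pics/wrist6.png");H,S,V=cv2.split(cv2.cvtColor(p,cv2.COLOR_BGR2HSV))
print("col322 V/H rows",[(i,int(V[i,322]),int(H[i,322])) for i in range(190,310,3)])
for z,uv in((.248,(322,278)),): print("knob in tool",(P@np.r_[onplane(uv,K,T,z)[0],1])[:3])
o=(H>5)&(H<17)&(S>150)
c=max(comps(o,None,500),key=lambda c:len(c[2]));print(c[1],[ (y,int(c[2][c[2][:,1]==y][:,0].min()),int(c[2][c[2][:,1]==y][:,0].max())) for y in (200,210,220,230,240,290,298)])
E
```

```text
col322 V/H rows [(190, 30, 45), (193, 28, 150), (196, 47, 14), (199, 98, 12), (202, 95, 13), (205, 101, 11), (208, 100, 11), (211, 100, 11), (214, 171, 12), (217, 212, 12), (220, 209, 12), (223, 209, 12), (226, 208, 12), (229, 210, 12), (232, 210, 12), (235, 170, 12), (238, 94, 11), (241, 97, 12), (244, 99, 12), (247, 103, 11), (250, 104, 12), (253, 120, 12), (256, 210, 13), (259, 208, 12), (262, 209, 13), (265, 208, 12), (268, 206, 12), (271, 134, 11), (274, 135, 12), (277, 135, 12), (280, 133, 12), (283, 134, 12), (286, 133, 12), (289, 133, 12), (292, 136, 12), (295, 134, 12), (298, 133, 12), (301, 143, 10), (304, 217, 41), (307, 217, 41)]
knob in tool [ 0.0026 -0.0007 -0.0174]
[ 277  196   89  106 6000] [(200, 305, 336), (210, 290, 349), (220, 286, 355), (230, 283, 359), (240, 279, 362), (290, 299, 343), (298, 309, 333)]
```

```bash
python3 - <<'E'
from h import *
s=observe();K,T=cam("wrist",s);P=np.linalg.inv(pose(s))
for n,v,z,r in(("foot",195.5,.1958,.022),("shoulder",212.5,.2258,.022),("knobfront",254,.248,.012),("knobback",302,.248,-.012)):
    print(n,(P@np.r_[onplane((321,v),K,T,z)[0],1])[0]-r)
# seal/body seen in scene: cap vs canister silhouettes in top and scene
for n in("scene","top"):
    p=cv2.imread(f"pics/{n}6.png");H,S,V=cv2.split(cv2.cvtColor(p,cv2.COLOR_BGR2HSV));K,T=cam(n)
    for nm,m,z in(("orange",(H>5)&(H<17)&(S>190),.2258),("dark",V<75,.124)):
        for c,st,pts in comps(m,(180,240,280,340) if n=="scene" else (420,190,500,290),60): print(n,nm,c,st,circ(pts,K,T,z))
E
```

```text
foot 0.001762710468084426
shoulder 0.0020163066422284256
knobfront 0.0016196909668789831
knobback 0.003125515194888063
scene orange [208.1504 267.4206] [198 253  20  27 359] (array([ 0.5274, -0.2452]), 0.033003032207489014)
scene dark [191.0202 251.902 ] [180 240  22  28 347] (array([ 0.4064, -0.1808]), 0.04862517863512039)
scene dark [212.7697 247.4909] [206 240  18  22 165] (array([ 0.4464, -0.1472]), 0.034055404365062714)
scene dark [212.337  299.8533] [203 290  19  17 184] (array([ 0.5251, -0.2531]), 0.021339431405067444)
top dark [494.9731 220.4769] [489 205  11  31 260] (array([ 0.5652, -0.2883]), 0.03368356451392174)
top dark [477.3229 240.7135] [470 230  19  20 192] (array([ 0.5215, -0.2513]), 0.022042276337742805)
```

apply_moves(
  motion=[
    [[-0.11, -0.22, 0, 0], [-0.11, -0.22, 0, 0], [0, 0, 0.4, 0], [0, 0, 0.6, 0], [0, 0, 0.6, 0], [0, 0, 0.2, 0], [0, 0, 0, 0], [0, 0, 0, 0]],
  ],
)

```text
time_s: 19.95
ee_pos: [0.5245, -0.2542, 0.1858]
tool_rot: [0.667, 3.07, -0.0]
contact_force: [0.1, -0.7, -0.1]
gripper_width: 0.0216
gripper_force: 58.8
```

```bash
python3 go.py .5246 -.2525 .18; python3 - <<'E'
from h import *
for n in("wrist","scene","top"):
    s=observe();p,d=cams.grab_frame(n);cv2.imwrite(f"pics/{n}7.png",p)
p=cv2.imread("pics/wrist7.png")[100:400,120:520];q=cv2.imread("pics/scene7.png")[250:330,160:270]
t=cv2.imread("pics/top7.png")[205:275,430:530]
cv2.imwrite("pics/m7.png",cv2.vconcat([p,cv2.hconcat([cv2.resize(q,(400,290)),cv2.resize(t,(400,290))])] if 0 else [cv2.hconcat([p,cv2.resize(t,(400,300))]),cv2.hconcat([cv2.resize(q,(400,290)),cv2.resize(p[60:200,100:300],(400,290))])]))
E
```

```text
t 19.95 tcp [ 0.5245 -0.2542  0.1858] 
x [-0.9098  0.4151 -0.0004] y [ 0.4151  0.9098 -0.0001] z [ 0.0003 -0.0002 -1.    ]
units [0.0259 0.0629 0.2327]
```

View pics/m7.png

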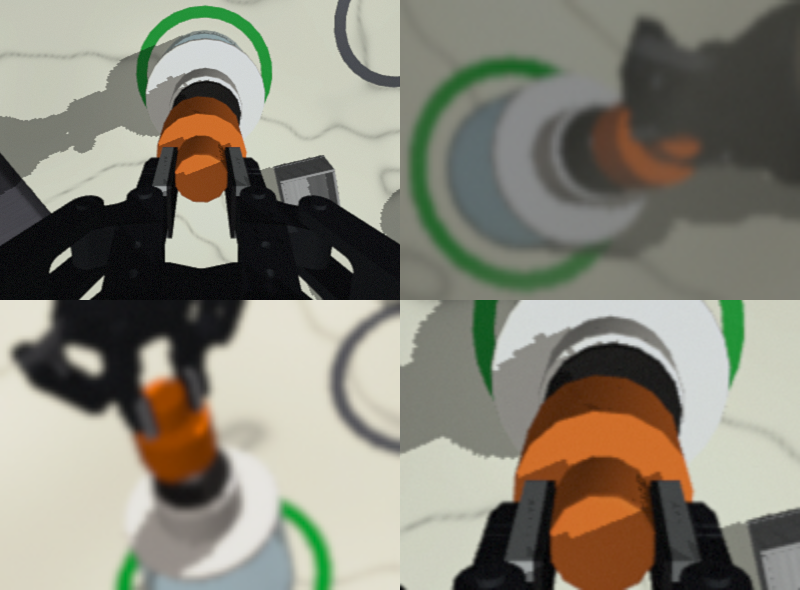

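The cap hangs close above the seal; in the wrist close-up the seal's axis sits a few mm to the right of the cap's. Let me measure it.

```bash
python3 - <<'E'
from h import *
s=observe();K,T=cam("wrist",s);P=np.linalg.inv(pose(s));p=cv2.imread("pics/wrist7.png");H,S,V=cv2.split(cv2.cvtColor(p,cv2.COLOR_BGR2HSV))
tool=lambda uv,z:np.c_[onplane(uv,K,T,z),np.ones(len(uv))]@P.T
def fit(w):
    q=np.linalg.lstsq(np.c_[2*w,np.ones(len(w))],(w**2).sum(1),rcond=None)[0];return q[:2],(q[2]+q[:2]@q[:2])**.5
def fixfit(w,r):
    from scipy.optimize import least_squares
    return least_squares(lambda c:np.hypot(*(w-c).T)-r,w.mean(0)-[r,0],loss="soft_l1",f_scale=.0005).x
dark=(V<45)|((S<110)&(V<60))
top=[];foot=[];ring=[]
for u in range(294,360):
    col=np.where(V[170:215,u]<60)[0]
    if len(col): top.append((u,170+col[0]-.5))
o=(H>4)&(H<18)&(S>150)
for u in range(285,358):
    col=np.where(o[180:260,u])[0]
    if len(col): foot.append((u,180+col[0]-.5))
print(top[::6]);print(foot[::6])
for n,a,z,r in(("seal",top,.124,.023),("foot",foot,s["ee_pos"][2]-.0348,.022)):
    w=tool(np.array(a),z)[:,:2];print(n,fit(w),fixfit(w,r))
m=(H>45)&(H<80)&(S>110);pts=max(comps(m,None,100),key=lambda c:len(c[2]))[2]
E
```

```text
[(294, np.float64(200.5)), (300, np.float64(191.5)), (306, np.float64(186.5)), (312, np.float64(183.5)), (318, np.float64(181.5)), (324, np.float64(180.5)), (330, np.float64(181.5)), (336, np.float64(182.5)), (342, np.float64(185.5)), (348, np.float64(188.5)), (354, np.float64(195.5))]
[(285, np.float64(221.5)), (291, np.float64(210.5)), (297, np.float64(203.5)), (303, np.float64(199.5)), (309, np.float64(197.5)), (315, np.float64(196.5)), (321, np.float64(195.5)), (327, np.float64(196.5)), (333, np.float64(197.5)), (339, np.float64(200.5)), (345, np.float64(203.5)), (351, np.float64(209.5)), (357, np.float64(218.5))]
seal (array([0.0038, 0.0016]), np.float64(0.021841728273239297)) [0.0024 0.0016]
foot (array([ 0.0023, -0.001 ]), np.float64(0.02138052787125374)) [ 0.0015 -0.001 ]
```

apply_moves(
  motion=[
    [[0.04, 0.09, 0, 0], [0, 0, 0, 0], [0, 0, 0.1, 0], [0, 0, 0.1, 0], [0, 0, 0.1, 0], [0, 0, 0.1, 0], [0, 0, 0.1, 0], [0, 0, 0, 0]],
  ],
)

```text
time_s: 20.9
ee_pos: [0.5242, -0.2514, 0.1726]
tool_rot: [-0.667, -3.069, -0.0]
contact_force: [-0.5, 0.1, -0.8]
gripper_width: 0.0222
gripper_force: 58.8
```

```bash
python3 go.py .5246 -.2525 .1588; python3 - <<'E'
from h import *
s=observe();print(s["contact_force"],s["wrist_torque"])
E
```

```text
t 20.9 tcp [ 0.5242 -0.2514  0.1726] 
x [-0.9098  0.4149  0.0007] y [ 0.4149  0.9098 -0.0001] z [-0.0007  0.0002 -1.    ]
units [-0.0346 -0.0321  0.5506]
[-0.4689  0.0656 -0.8474] [-0.0033  0.0426  0.0246]
```

apply_moves(
  motion=[
    [[0, 0, 0.06, 0], [0, 0, 0.06, 0], [0, 0, 0.06, 0], [0, 0, 0.06, 0], [0, 0, 0.06, 0], [0, 0, 0.06, 0], [0, 0, 0, 0], [0, 0, 0, 0]],
  ],
)

```text
time_s: 21.7
ee_pos: [0.5249, -0.2515, 0.1643]
tool_rot: [0.666, 3.069, 0.0]
contact_force: [1.7, -0.1, 1.6]
gripper_width: 0.0217
gripper_force: 59.1
```

apply_moves(
  motion=[
    [[0, 0, 0.06, 0], [0, 0, 0.06, 0], [0, 0, 0.06, 0], [0, 0, 0.06, 0], [0, 0, 0, 0], [0, 0, 0, 0], [0, 0, 0, 0], [0, 0, 0, 0]],
  ],
)

```text
time_s: 22.5
ee_pos: [0.5243, -0.2516, 0.1581]
tool_rot: [0.667, 3.07, -0.0]
contact_force: [-1.2, -0.1, 2.4]
gripper_width: 0.0219
gripper_force: 59.2
```

apply_moves(
  motion=[
    [[0, 0, 0.04, 0], [0, 0, 0.04, 0], [0, 0, 0.04, 0], [0, 0, 0, 0], [0, 0, 0, 0], [0, 0, 0, 0], [0, 0, 0, 0], [0, 0, 0, 0]],
  ],
)

```text
time_s: 23.3
ee_pos: [0.5246, -0.2517, 0.1559]
tool_rot: [0.667, 3.069, 0.0]
contact_force: [-3.7, 1.2, 11.1]
gripper_width: 0.0214
gripper_force: 60.0
```

```bash
python3 - <<'E'
from h import *
for n in("wrist","scene"):
    p,d=cams.grab_frame(n);cv2.imwrite(f"pics/{n}8.png",p)
p=cv2.imread("pics/wrist8.png")[140:320,220:420];q=cv2.imread("pics/scene8.png")[250:340,160:260]
cv2.imwrite("pics/m8.png",cv2.hconcat([cv2.resize(p,(400,360)),cv2.resize(q,(400,360))]))
print(observe()["contact_force"],observe()["ee_pos"])
E
```

```text
[-3.2282  2.3146 11.221 ] [ 0.5246 -0.2517  0.1559]
```

View pics/m8.png

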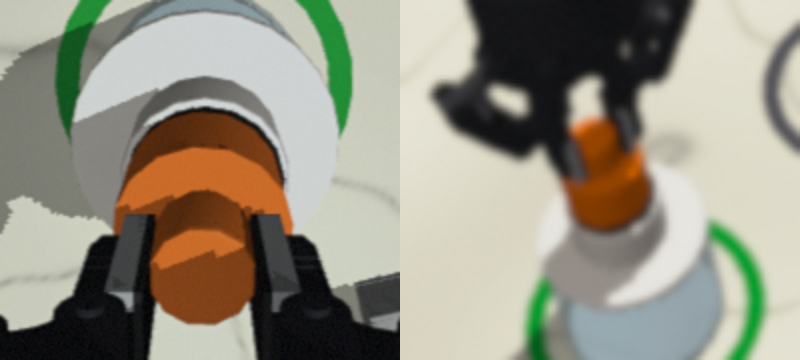

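The cap sits down on the seal with only a thin black rim showing. The fingers are still on the knob, pressing with 11 N, and the canister is inside the ring.

```bash
python3 -c "
from plant import r
print(r.close_job())"
```

```text
the job is handed in; nothing more can be done
None
```

I handed the job in with the canister in the green ring, the cap down on its seal and the fingers still pressing with about 11 N; the hand-in returned no verdict, and I judged the click from the last pictures and the force readings.

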